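# Load the imaging stage and index its carriage under the camera

### The arm

A 6-joint arm with a two-finger parallel gripper is mounted at the origin on a cart in front of the work surface, level with it; the furniture and walls round the work are solid. World frame = base frame: x ahead of the robot, y to its left, z up, the work surface at z = 0. Lengths are in m, angles in rad, forces in N, time in s.
With the tool pointing down it reaches from about 0.275 to 0.875 m from the base axis. Payload 12.5 kg.
Tool frame: the origin (TCP) lies between the finger pads; the fingertips stand 11 mm ahead of it and the grasp point (between the pads) lies 8 mm behind it; z points along the fingers, y is the line along which they close (so a half turn about z gives the same grasp; the last joint's range is limited). The gripper opens to 85 mm and grips with 20 to 120 N. Pads are 22 mm wide; open, the fingers measure 114 mm over their backs; the gripper's body (76 mm by 85 mm) begins 54 mm behind the grasp point. The pads swing forward as they close: fully open they stand 13 mm farther back than shut.
Start: joints at [1.042, 0.351, 1.652, -0, 1.139, -0.085], TCP at [0.236, 0.497, 0.242] pointing down, gripper open.
Joint ranges: [-2.75, 2.75], [-0.79, 2.1], [0.01, 2.65], [-1.57, 4.71], [0.07, 3.14], [-2.87, 2.87]. Speed limits (rad/s): [2.22, 2.22, 2.79, 3.14, 3.14, 3.14].

### API

Orientations are given as a unit quaternion [w, x, y, z].
In Python, from bench import r, snapshot, camera_model gives the robot as it stands.
- The arm moves only by the shell command python3 -m crank 'ROWS' [FORCE]. ROWS is JSON, a list of rows, each an object of numbers: "tx", "ty", "tz": the shift along the tool's x, y, z as a fraction of full scale; "roll": the turn about the tool's z as a fraction of full scale; "hand": the opening, from 0 (shut) to 1 (fully open). In form: [{"tx": .., "ty": .., "tz": .., "roll": .., "hand": ..}, ...]. A call has 1 to 5 rows; each row is the pose to reach, as a shift and turn from the pose commanded when the call began, along the tool's axes at that moment, turning the shorter way round; what a row does not reach only later rows make up. Full scale, the value 1, is 0.2 m for a shift and pi rad for a turn. A row lasts 1/8 s, in which the tool goes at most 62.5 mm and 10.7 degrees, less where a joint would pass 70% of its speed; a pose out of reach is approached as far as the arm can. A call with a number of a shift or a turn outside -1 to 1 is refused whole. A call with a gripper value outside its range is refused whole. The fingers move at their own pace and stop on an object; FORCE is the grip in N (left out, the last holds). Time passes only in rows, so rows that repeat a pose let the fingers close. It gives the time, the measured TCP pose, the force, the opening and the grip force at its end, in the units of the state.
- r.sense(): the state, without advancing time (a new reading comes with each control period).
- snapshot(name): name is "scene" or "top"; returns (picture, depth): 400x640x3 uint8, blue, green, red; 400x640 float32, m along the optical axis (not along the pixel's ray), 0 where there is no reading.
- camera_model(name): a dict with "vfov" (degrees; the focal length in pixels is half the picture's height over the tangent of half this angle, whatever the lens; pixels are square), "cx", "cy" (the principal point, pixels), "k1" (the pictures are not rectified: a ray, as slopes to the right and down, at radius r is drawn at 1 + k1 r^2 times it, then the intrinsics apply), "rvec" (rotation vector, rad) and "tvec" (3), from world to camera coordinates, as OpenCV has them. Camera axes: x right, y down, z forward; pixel columns grow to the right and rows downward; lengths in m; the calibration is good to about 2 mm. A picture is of the moment at which its call begins. camera_model takes no time and is no camera call.
- r.sign_off(): hands the job in; it is judged then, once.
The state is a dict: "time_s": time; "q": joint angles; "qvel": joint speeds; "effort": joint torques, N m; "ee_pos": TCP position; "tcp_rot": TCP orientation; "ft_force": force on the tool from outside, world axes, zero at the start; "torque": the same for the moment, N m; "opening": finger opening in m; "finger_force": force on a finger pad.
Only numpy, scipy, OpenCV 4.12 (cv2) and the standard library are available. Lean on these libraries where they do the work, as an engineer would, in place of code of your own. Each camera call takes 0.05 s, during which the arm holds its last target. There are 200 camera calls.

### The job

Lay the framed glass plate flat in the corner guides on the stage's carriage and press it down firmly with the fingers so that it sits level. Then slide the carriage under the camera head until its spring plunger clicks into the notch of the index strip, and let go with the plate still seated. Leave the dropper bottle, the beaker and the white bottle nearby where they stand.

Things in the scene. Friction and masses are not known exactly. Their poses are not given: they have to be found in the camera images.
- stage: Fixed imaging stage: aluminium base 150x380 mm, top 16 mm high, two steel rods and a dark carriage on them. Origin: on the bench, midway along the 380 mm, 50 mm behind the front edge. y runs along the rods, the carriage slides towards -y; -x faces the robot. A 220 mm column at the back (x 70 to 100 mm) carries the camera head.
- head_front (a point): Fixed to the stage: middle of the lower front edge of the white camera head, 160 mm above the bench; axes as the stage's. From here the head runs 115 mm to +x, 40 mm to either side in y, 55 mm up; a lens barrel 42 mm wide hangs 30 mm down, 55 mm behind. Below the head no upright gripper fits at the handle: lean it 25 to 45 degrees back towards the robot, fingers down and to +x.
- carriage (a joint): Travel of the carriage along the rods (m): 0 at the stage's +y end, growing towards -y (under the camera head), end stop 0.225. Starts at 0 to 0.02. At value q its middle is at the stage's y = 0.105 - q. Slow sliding takes 1 to 4 N; it stays where it is left.
- deck (a point): On the carriage: middle of the top face of its 80x90 mm deck, 48 mm above the bench; axes as the stage's. Four L-shaped corner guides, 6 mm high and 7 mm thick, bound a pocket of 66 mm (x) by 46 mm (y) about it; each guide covers 9 mm of the long side and 7 mm of the short side at its corner, the rest is open.
- handle (a point): On the carriage: inside the upper half of its handle, 58 mm above the bench, 70 mm in front of the deck's middle; axes as the stage's. The handle is an aluminium bar 12 mm wide along y (pinch it across this), 18 mm thick, leaning 34 degrees towards the robot; its top is about 75 mm above the bench.
- plunger (a joint): Drop (m) of the spring plunger with black button at the back of the carriage: 0 to 0.001 while its 12 mm ball rides on the steel index strip, about 0.004 in the strip's only notch. The notch lies at carriage travel 0.15 to 0.20, different each time and not measured. When in it, pushing the carriage out either way takes about 12 to 17 N; a faster or harder push runs past it.
- slide_plate: Loose flat plate, 60 mm (x) by 40 mm (y) by 10 mm, 40 to 85 g, aluminium frame with a glass window; origin at the centre of its underside. Starts flat on the bench left of the stage; it belongs in the carriage's pocket with its 60 mm side along the stage's x (either way round).
- dropper: Small brown dropper bottle with red cap, 34 mm wide, 68 mm high, loose; origin at the centre of its underside. To be left alone.
- glass_beaker: Small glass beaker, 59 mm wide, 72 mm high, loose; origin at the centre of its underside. To be left alone.
- white_bottle: White plastic bottle, 48 mm wide, 78 mm high, loose; origin at the centre of its underside. To be left alone.
Not all that is in view belongs to the job. Several things have the shape of the slide_plate; the one meant has the colours described above.

How it is judged:
By the outcome, as a careful person would: the job done as asked, in the order asked, and still so for the second after the job is handed in, with the robot touching nothing.
It also fails if it takes over 64 s, if anything falls off the work surface, if the arm or the gripper's body presses on something with over 40 N, if the wrist force passes 120 N, or if a joint passes its speed limit or range.

## Working session

There is one attempt and no reset: what is moved stays moved. The work goes in short steps, Python scripts to look and compute and a shell command to move; the robot and the scene stay as the last step left them, time stands still between calls to the robot, and variables do not carry over. Pictures are saved under pics/ and viewed, at most 10 in all, crops included, and the job is handed in when it is done.

```bash
ls; mkdir -p pics; cat > h.py <<'E'
import numpy as np, cv2
from bench import r, snapshot, camera_model
from scipy.spatial.transform import Rotation as R
def K(m):
    f=200/np.tan(np.radians(m['vfov'])/2); return f
def rays(name,px):
    m=camera_model(name); f=K(m); px=np.atleast_2d(px).astype(float)
    d=(px-[m['cx'],m['cy']])/f; u=d.copy()
    for _ in range(20): u=d/(1+m['k1']*(u**2).sum(1,keepdims=True))
    Rm=cv2.Rodrigues(np.array(m['rvec'],float))[0]; t=np.array(m['tvec'],float).ravel()
    c=-Rm.T@t; return c, np.c_[u,np.ones(len(u))]@Rm
def plane(name,px,z):
    c,d=rays(name,px); return c+d*((z-c[2])/d[:,2:3])
def depthpt(name,px,dep):
    c,d=rays(name,px); return c+d*np.array([[dep[int(p[1]),int(p[0])]] for p in np.atleast_2d(px)])
def proj(name,P):
    m=camera_model(name); f=K(m); Rm=cv2.Rodrigues(np.array(m['rvec'],float))[0]
    p=np.atleast_2d(P)@Rm.T+np.array(m['tvec']).ravel(); u=p[:,:2]/p[:,2:]
    return u*(1+m['k1']*(u**2).sum(1,keepdims=True))*f+[m['cx'],m['cy']]
E
python3 - <<'E'
from h import *
for n in("scene","top"):
    p,d=snapshot(n); cv2.imwrite(f"pics/{n}0.png",p); np.save(f"{n}0.npy",d)
    m=camera_model(n); print(m, rays(n,[[320,200]]))
s=r.sense(); print(s)
E
```

```text
pics
{'vfov': 43.66701004487787, 'cx': 318.6794039970013, 'cy': 194.214341645177, 'k1': -0.020043342776288088, 'rvec': array([ 2.23016429, -0.49504909,  0.22309078]), 'tvec': array([-0.48934158,  0.27415848,  1.25828894])} (array([ 0.1185814, -0.9172481,  1.0210306]), array([[ 0.31773225,  0.68480723, -0.65591661]]))
{'vfov': 42.710089959393024, 'cx': 325.2157442270401, 'cy': 195.3668614262163, 'k1': -0.07026459312610327, 'rvec': array([ 2.12430598, -2.09249161,  0.23249522]), 'tvec': array([0.02324745, 0.58857427, 1.42308196])} (array([0.2686675 , 0.03435669, 1.51616614]), array([[ 0.2058626 ,  0.00855685, -0.97863854]]))
{'time_s': 0.1, 'q': array([ 1.04241055e+00,  3.51185371e-01,  1.65232475e+00, -9.74958362e-06,
        1.13907309e+00, -8.46221520e-02]), 'qvel': array([ 0.00038548,  0.00071181, -0.00038683, -0.00133423,  0.00080808,
        0.00082943]), 'effort': array([-1.09082579e-03, -5.06826425e+01, -2.91878325e+01, -1.27670942e-04,
        2.65765615e-03, -4.10999780e-05]), 'ee_pos': array([0.23599451, 0.49650463, 0.24182403]), 'tcp_rot': array([-1.45219968e-04,  2.20063672e-01,  9.75485384e-01, -4.73534680e-04]), 'ft_force': array([ 1.18016611, -0.49275647,  0.59518837]), 'torque': array([-0.05287389, -0.00483856,  0.04788333]), 'finger_force': 0.0, 'opening': 0.08522476171827896}
```

View pics/scene0.png

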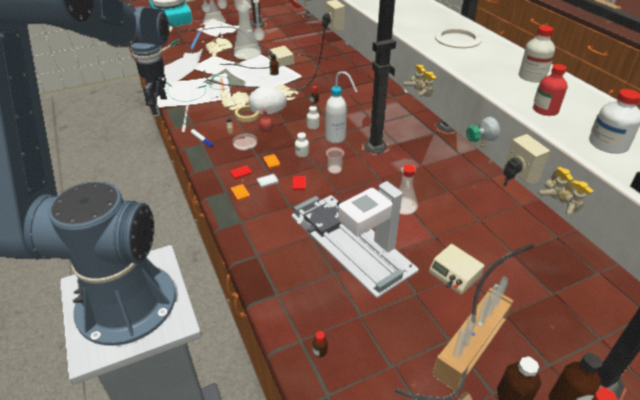

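View pics/top0.png

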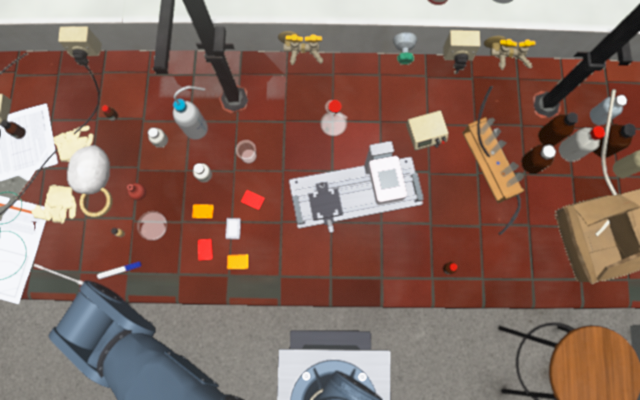

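Scene: the stage is at about (355,235), with the carriage at its left end. The top view shows the carriage at about (326,203), its handle at (331,226) and the head at (388,180). The plate-shaped items in the top view are red (252,200), orange (203,211), white/grey (232,229), red (205,249) and orange (237,262). Only (232,229) fits the aluminium frame with glass, so I'll check it in an enlarged crop.

```bash
python3 - <<'E'
from h import *
p=cv2.imread("pics/top0.png")
a=cv2.resize(p[170:280,180:290],None,fx=5,fy=5,interpolation=cv2.INTER_CUBIC)
cv2.imwrite("pics/crop1.png",a)
b=cv2.resize(p[140:240,280:430],None,fx=5.3,fy=5.3,interpolation=cv2.INTER_CUBIC)
cv2.imwrite("pics/crop2.png",b)
hsv=cv2.cvtColor(p,cv2.COLOR_BGR2HSV)
m=((hsv[...,1]<70)&(hsv[...,2]>120)).astype(np.uint8)
w=np.zeros_like(m); w[217:241,222:245]=m[217:241,222:245]
c=max(cv2.findContours(w,0,1)[0],key=cv2.contourArea)
P=plane("top",c[:,0].astype(float),.010)[:,:2]
rc=cv2.minAreaRect((P*1000).astype(np.float32)); print("plate",rc,cv2.boxPoints(rc))
d=np.load("top0.npy"); print(depthpt("top",[[232,229],[240,262],[326,203],[388,180],[390,190]],d))
m2=((hsv[...,1]<60)).astype(np.uint8); w=np.zeros_like(m); w[165:230,285:430]=m2[165:230,285:430]
c=max(cv2.findContours(w,0,1)[0],key=cv2.contourArea)
P=plane("top",c[:,0].astype(float),.016)[:,:2]; rc=cv2.minAreaRect((P*1000).astype(np.float32)); print("stage",rc)
E
```

```text
plate ((494.8421325683594, 306.2850341796875), (63.18257141113281, 45.18173599243164), 0.9959218502044678) [[462.86295 328.3234 ]
 [463.6483  283.14847]
 [526.8213  284.24667]
 [526.036   329.4216 ]]
[[ 0.49351158  0.30844734  0.00770917]
 [ 0.39600899  0.28001591  0.0063872 ]
 [ 0.56836793  0.02947739  0.05011398]
 [ 0.59869306 -0.13186007  0.21546925]
 [ 0.57123543 -0.13644295  0.21798766]]
stage ((620.8930053710938, -75.79000854492188), (189.91616821289062, 430.8307189941406), 16.54267120361328)
```

View pics/crop1.png

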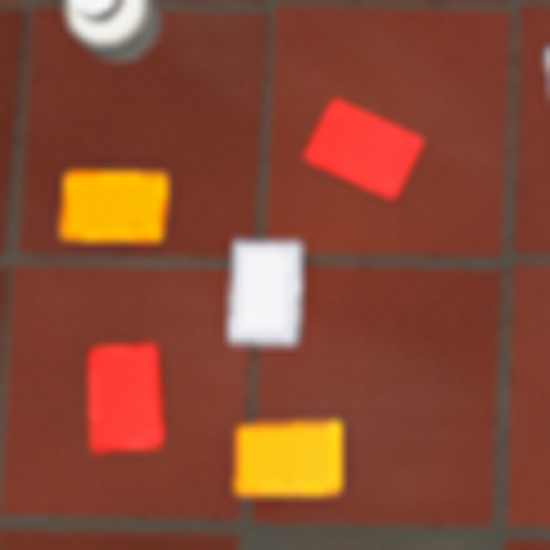

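View pics/crop2.png

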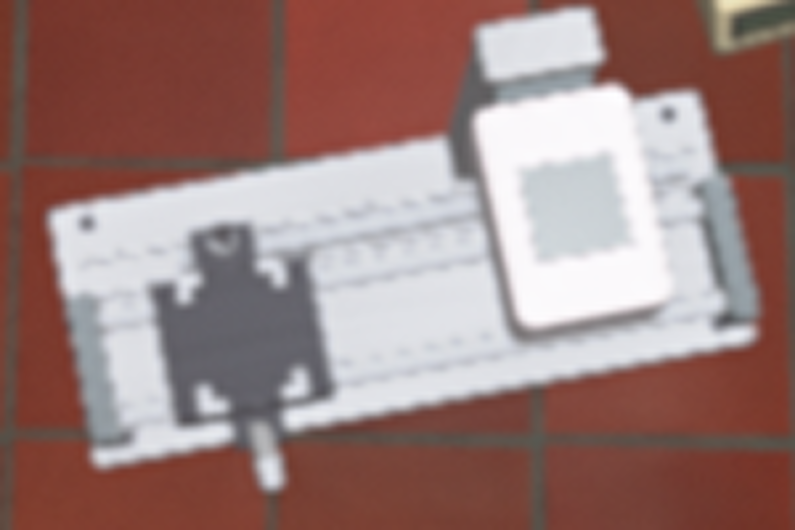

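crop1 confirms that the white/grey framed plate at top-view (233,228) is the right one, and the other four are plain red or orange. crop2 shows the dark deck centred near crop (241,338), four light guides, the handle at (268,465) and the head front edge at about (585,325). The rows only allow a roll, so the gripper stays upright. I'll push the handle sideways with one open finger, keeping the hand in front of the head.

```bash
python3 - <<'E'
from h import *
cr=lambda L:np.array(L,float)/5.3+[280,140]-0.4
st=plane("top",cr([(50,212),(700,92),(757,340),(95,465)]),.016)
print("stage corners",st.round(4)); 
e=st[0]-st[1]; e2=st[3]-st[2]
print("lens",np.linalg.norm(e),np.linalg.norm(e2),"yaw",[np.degrees(np.arctan2(-v[0],v[1])) for v in(e,e2)])
p=cv2.imread("pics/top0.png"); g=p.max(2)
w=np.zeros(g.shape,np.uint8); w[180:225,305:346]=(g[180:225,305:346]<115); 
k=max(cv2.findContours(w,0,1)[0],key=cv2.contourArea); print("dark bbox",cv2.boundingRect(k))
P=plane("top",cr([(150,288),(305,258),(332,395),(180,425)]),.048); print("deck corners",P.round(4),P.mean(0))
G=plane("top",cr([(188,287),(272,272),(297,382),(208,400)]),.054); print("guides",G.round(4),G.mean(0))
print("handle tip",plane("top",cr([(270,485)]),.072))
hd=cr([(472,110),(628,85),(668,300),(520,332)]); print("head top corners",plane("top",hd,.215).round(4))
d=np.load("scene0.npy"); s=cv2.imread("pics/scene0.png")
cv2.imwrite("pics/crop3.png",cv2.resize(s[165:300,285:425],None,fx=5,fy=4.4,interpolation=cv2.INTER_CUBIC)[:600])
cv2.imwrite("pics/crop3.png",cv2.resize(s[170:300,225:425],None,fx=4,fy=4,interpolation=cv2.INTER_CUBIC))
hsv=cv2.cvtColor(s,cv2.COLOR_BGR2HSV); w=np.zeros(g.shape,np.uint8); w[172:190,254:282]=((hsv[...,1]<80)&(hsv[...,2]>120))[172:190,254:282]
k=max(cv2.findContours(w,0,1)[0],key=cv2.contourArea);rc=cv2.minAreaRect((plane("scene",k[:,0].astype(float),.008)[:,:2]*1000).astype(np.float32));print("plate scene",rc)
E
```

```text
stage corners [[ 0.6458  0.1422  0.016 ]
 [ 0.7233 -0.231   0.016 ]
 [ 0.5775 -0.2602  0.016 ]
 [ 0.5004  0.1127  0.016 ]]
lens 0.381136538924621 0.3807319977722521 yaw [np.float64(11.73181754112054), np.float64(11.674019393506965)]
dark bbox (309, 184, 33, 41)
deck corners [[ 0.5952  0.0831  0.048 ]
 [ 0.6136 -0.0028  0.048 ]
 [ 0.5364 -0.0184  0.048 ]
 [ 0.5184  0.0649  0.048 ]] [0.56589415 0.03171928 0.048     ]
guides [[0.5947 0.0619 0.054 ]
 [0.6039 0.0156 0.054 ]
 [0.5423 0.0011 0.054 ]
 [0.5315 0.0497 0.054 ]] [0.56810752 0.03207894 0.054     ]
handle tip [[0.48239    0.01544654 0.072     ]]
head top corners [[ 0.6516 -0.0813  0.215 ]
 [ 0.666  -0.1597  0.215 ]
 [ 0.556  -0.1776  0.215 ]
 [ 0.5387 -0.1044  0.215 ]]
plate scene ((496.53961181640625, 303.53289794921875), (56.631324768066406, 68.02141571044922), 89.83496856689453)
```

View pics/crop3.png

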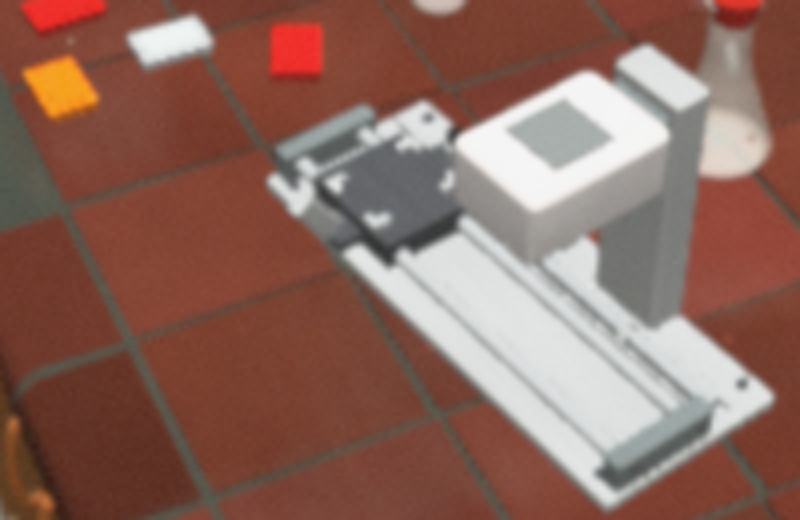

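crop3 matches the top view: the stage is clear, the carriage is at its +y end, and the handle in front is reachable. Stage yaw is 11.7° with the origin at about (0.587,-0.064). The deck is at about (0.566,0.032) and the head front at stage (-0.055,-0.067). Next I'll write a helper for the numbers and start moving.

```bash
cat >> h.py <<'E'
O=np.array([.5873,-.0641]); YAW=np.radians(11.7); EX=np.array([np.cos(YAW),np.sin(YAW)]); EY=np.array([-EX[1],EX[0]])
def rows(x,y,z,ang):
    s=r.sense(); q=s['tcp_rot']; M=R.from_quat([q[1],q[2],q[3],q[0]]).as_matrix()
    d=M.T@(np.array([x,y,z])-s['ee_pos'])/.2
    a=np.degrees(np.arctan2(M[1,1],M[0,1])); da=(ang-a+90)%180-90
    print("tx %.3f ty %.3f tz %.3f roll %.4f | ang %.2f pos %s tilt %.2f"%(*d,-da/180,a,s['ee_pos'].round(4),np.degrees(np.arccos(-M[2,2]))), "F",s['ft_force'].round(1),"open %.4f ff %.1f t %.2f"%(s['opening'],s['finger_force'],s['time_s']))
E
python3 -c "
from h import *
rows(.4945,.3055,.1,91)"; python3 -m crank --help 2>&1 | head -5
```

```text
tx -1.577 ty -0.307 tz 0.709 roll -0.1468 | ang 64.57 pos [0.236  0.4965 0.2418] tilt 0.06 F [ 1.2 -0.5  0.6] open 0.0852 ff 0.0 t 0.10
invalid input: not JSON, or not a number
```

```bash
python3 -m crank '[{"tx":-0.3,"ty":-0.06,"tz":0.0,"roll":-0.05,"hand":0.78},{"tx":-0.6,"ty":-0.12,"tz":0.0,"roll":-0.1,"hand":0.78},{"tx":-0.9,"ty":-0.18,"tz":0.1,"roll":-0.147,"hand":0.78},{"tx":-1,"ty":-0.25,"tz":0.25,"roll":-0.147,"hand":0.78},{"tx":-1,"ty":-0.307,"tz":0.4,"roll":-0.147,"hand":0.78}]' 60; python3 -c "
from h import *
rows(.4945,.3055,.06,91)"
```

```text
time_s: 0.72
ee_pos: [0.3914, 0.354, 0.1612]
tcp_rot: [-0.0, -0.008, 1.0, -0.0]
ft_force: [0.3, 0.8, 0.2]
opening: 0.0664
finger_force: 0.0
tx -0.512 ty -0.250 tz 0.506 roll -0.0005 | ang 90.90 pos [0.3914 0.354  0.1612] tilt 0.01 F [0.3 0.8 0.2] open 0.0664 ff 0.0 t 0.72
```

```bash
python3 -m crank '[{"tx":-0.25,"ty":-0.12,"tz":0.1,"hand":0.78},{"tx":-0.512,"ty":-0.25,"tz":0.25,"hand":0.78},{"tx":-0.512,"ty":-0.25,"tz":0.45,"hand":0.78},{"tx":-0.512,"ty":-0.25,"tz":0.506,"hand":0.78},{"tx":-0.512,"ty":-0.25,"tz":0.506,"hand":0.78}]'; python3 - <<'E'
from h import *
rows(.4945,.3055,.014,91)
s,_=snapshot("scene"); cv2.imwrite("pics/g.png",cv2.resize(s[140:210,225:325],None,fx=6,fy=6,interpolation=cv2.INTER_CUBIC))
E
```

```text
tx -0.512 ty -0.250 tz 0.736 roll -0.0005 | ang 90.90 pos [0.3914 0.354  0.1612] tilt 0.01 F [0.3 0.8 0.2] open 0.0664 ff 0.0 t 0.72validation failed for argument at $[0]...
```

View pics/g.png

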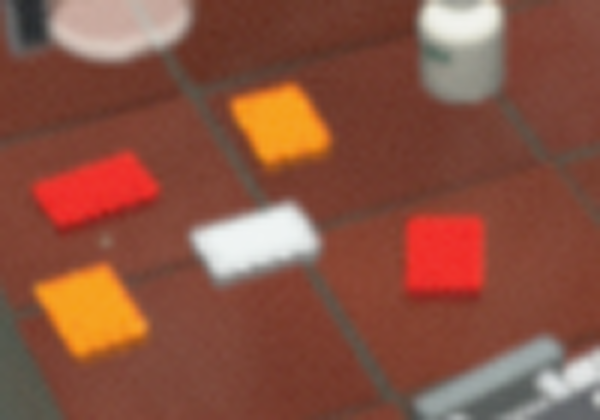

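The picture shows the plate undisturbed at crop (256,243) and the gripper still outside the crop. The move was refused because every row needs "roll", so I'll resend it.

```bash
python3 -m crank '[{"tx":-0.25,"ty":-0.12,"tz":0.1,"roll":0,"hand":0.78},{"tx":-0.512,"ty":-0.25,"tz":0.25,"roll":0,"hand":0.78},{"tx":-0.512,"ty":-0.25,"tz":0.45,"roll":0,"hand":0.78},{"tx":-0.512,"ty":-0.25,"tz":0.506,"roll":0,"hand":0.78},{"tx":-0.512,"ty":-0.25,"tz":0.506,"roll":0,"hand":0.78}]'; python3 - <<'E'
from h import *
rows(.4945,.3055,.014,91)
s,_=snapshot("scene"); cv2.imwrite("pics/g2.png",cv2.resize(s[120:210,225:325],None,fx=6,fy=6,interpolation=cv2.INTER_CUBIC))
E
```

```text
time_s: 1.4
ee_pos: [0.4932, 0.3078, 0.0614]
tcp_rot: [-0.0, -0.009, 1.0, -0.0]
ft_force: [-0.2, 0.0, 0.0]
opening: 0.067
finger_force: 0.0
tx -0.006 ty -0.011 tz 0.237 roll 0.0004 | ang 91.08 pos [0.4932 0.3078 0.0614] tilt 0.04 F [-0.2  0.   0. ] open 0.0670 ff 0.0 t 1.40
```

View pics/g2.png

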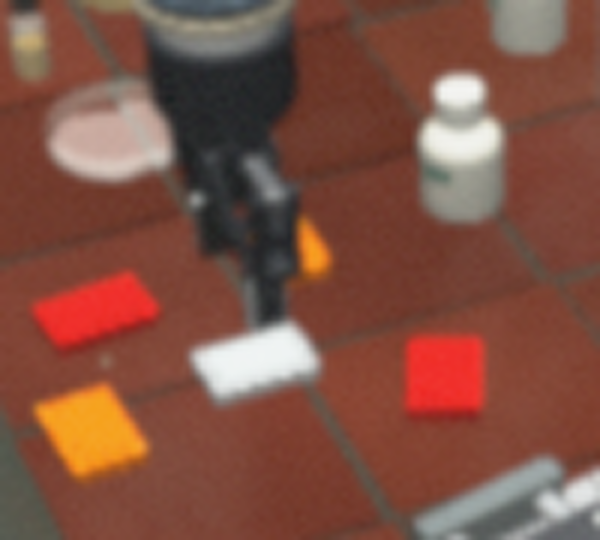

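The open hand is directly above the plate, with the fingers clear of its neighbours. I'll go down, nearly close, then feel for the bench.

```bash
python3 -m crank '[{"tx":-0.006,"ty":-0.011,"tz":0.12,"roll":0,"hand":0.6},{"tx":-0.006,"ty":-0.011,"tz":0.22,"roll":0,"hand":0.6},{"tx":-0.006,"ty":-0.011,"tz":0.23,"roll":0,"hand":0.6},{"tx":-0.006,"ty":-0.011,"tz":0.235,"roll":0,"hand":0.6},{"tx":-0.006,"ty":-0.011,"tz":0.235,"roll":0,"hand":0.6}]' 60; python3 -m crank '[{"tx":0,"ty":0,"tz":0.01,"roll":0,"hand":0.6},{"tx":0,"ty":0,"tz":0.015,"roll":0,"hand":0.6}]'
```

```text
time_s: 2.08
ee_pos: [0.4953, 0.3053, 0.0148]
tcp_rot: [0.0, -0.009, 1.0, 0.0]
ft_force: [0.1, 0.5, -0.6]
opening: 0.0513
finger_force: 0.0
time_s: 2.33
ee_pos: [0.495, 0.3051, 0.0112]
tcp_rot: [0.0, -0.009, 1.0, 0.0]
ft_force: [-0.4, -0.1, 0.1]
opening: 0.051
finger_force: 0.0
```

```bash
python3 -m crank '[{"tx":0,"ty":0,"tz":0.005,"roll":0,"hand":0.6},{"tx":0,"ty":0,"tz":0.01,"roll":0,"hand":0.6},{"tx":0,"ty":0,"tz":0.01,"roll":0,"hand":0.6}]';python3 -m crank '[{"tx":0,"ty":0,"tz":0.005,"roll":0,"hand":0.6},{"tx":0,"ty":0,"tz":0.01,"roll":0,"hand":0.6},{"tx":0,"ty":0,"tz":0.01,"roll":0,"hand":0.6}]'
```

```text
time_s: 2.7
ee_pos: [0.4949, 0.3051, 0.009]
tcp_rot: [-0.0, -0.009, 1.0, -0.0]
ft_force: [0.3, -0.3, 0.4]
opening: 0.0514
finger_force: 0.0
time_s: 3.08
ee_pos: [0.495, 0.3051, 0.0078]
tcp_rot: [0.0, -0.009, 1.0, 0.0]
ft_force: [-3.0, -1.1, 10.1]
opening: 0.0512
finger_force: 4.7
```

```bash
python3 -m crank '[{"tx":0,"ty":0,"tz":-0.025,"roll":0,"hand":0.6},{"tx":0,"ty":0,"tz":-0.025,"roll":0,"hand":0.3},{"tx":0,"ty":0,"tz":-0.025,"roll":0,"hand":0.3},{"tx":0,"ty":0,"tz":-0.025,"roll":0,"hand":0.3},{"tx":0,"ty":0,"tz":-0.025,"roll":0,"hand":0.3}]' 50;python3 -c "
from h import *
rows(.566,.032,.11,101.7)"
```

```text
time_s: 3.7
ee_pos: [0.4952, 0.3052, 0.0129]
tcp_rot: [0.0, -0.009, 1.0, 0.0]
ft_force: [-1.9, -1.1, 11.3]
opening: 0.0383
finger_force: 49.8
tx -0.329 ty -1.372 tz -0.486 roll -0.0593 | ang 91.03 pos [0.4952 0.3052 0.0129] tilt 0.05 F [-1.9 -1.1 11.3] open 0.0383 ff 49.8 t 3.70
```

```bash
python3 -m crank '[{"tx":0,"ty":0,"tz":-0.2,"roll":0,"hand":0.3},{"tx":-0.05,"ty":-0.25,"tz":-0.49,"roll":0,"hand":0.3},{"tx":-0.12,"ty":-0.5,"tz":-0.5,"roll":-0.03,"hand":0.3},{"tx":-0.2,"ty":-0.75,"tz":-0.5,"roll":-0.059,"hand":0.3},{"tx":-0.25,"ty":-1,"tz":-0.5,"roll":-0.059,"hand":0.3}]';python3 -c "
from h import *
rows(.566,.032,.11,101.7)"
```

```text
time_s: 4.32
ee_pos: [0.5491, 0.1043, 0.1123]
tcp_rot: [0.0, -0.102, 0.995, -0.0]
ft_force: [0.4, -0.4, -1.2]
opening: 0.0382
finger_force: 51.4
tx -0.009 ty -0.371 tz 0.012 roll 0.0001 | ang 101.72 pos [0.5491 0.1043 0.1123] tilt 0.05 F [ 0.4 -0.4 -1.2] open 0.0382 ff 51.4 t 4.33
```

```bash
python3 -m crank '[{"tx":-0.01,"ty":-0.2,"tz":0,"roll":0,"hand":0.3},{"tx":-0.01,"ty":-0.37,"tz":0.0,"roll":0,"hand":0.3},{"tx":-0.01,"ty":-0.37,"tz":0.1,"roll":0,"hand":0.3},{"tx":-0.01,"ty":-0.37,"tz":0.17,"roll":0,"hand":0.3},{"tx":-0.01,"ty":-0.37,"tz":0.17,"roll":0,"hand":0.3}]';python3 - <<'E'
from h import *
rows(.566,.032,.061,101.7)
s,_=snapshot("scene"); t,_=snapshot("top")
a=cv2.resize(s[150:240,280:380],(600,540),interpolation=cv2.INTER_CUBIC)
cv2.imwrite("pics/g3.png",a); cv2.imwrite("pics/t3.png",t)
E
```

```text
time_s: 4.95
ee_pos: [0.5647, 0.0343, 0.077]
tcp_rot: [-0.001, -0.102, 0.995, 0.0]
ft_force: [0.6, 0.1, 0.9]
opening: 0.0382
finger_force: 51.3
tx -0.004 ty -0.013 tz 0.080 roll -0.0001 | ang 101.68 pos [0.5647 0.0343 0.077 ] tilt 0.13 F [0.6 0.1 0.9] open 0.0382 ff 51.3 t 4.95
```

View pics/g3.png

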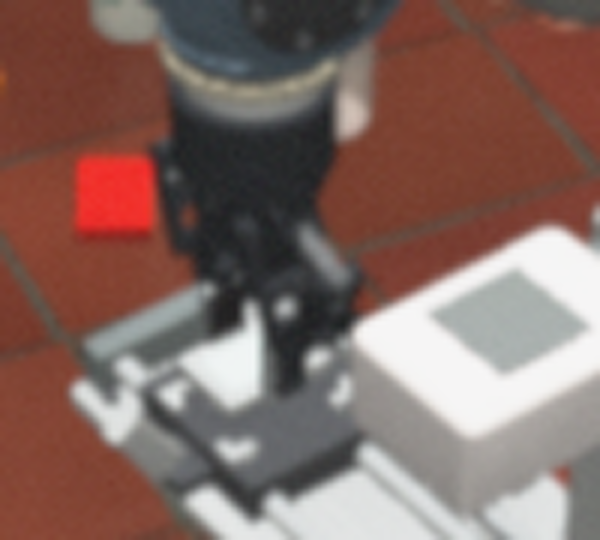

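The plate is held level above the deck; its front end shows at crop (230,365), between the guides at (178,392) and (238,447). I'll cross-check the deck centre from the scene view's guides.

```bash
python3 - <<'E'
from h import *
s=cv2.imread("pics/scene0.png"); t=cv2.imread("pics/top0.png")
def blobs(n,im,x0,x1,y0,y1,f=8,ctr=(.566,.032)):
    g=cv2.resize(im[y0:y1,x0:x1].min(2),None,fx=f,fy=f,interpolation=cv2.INTER_CUBIC)
    nn,_,st,ce=cv2.connectedComponentsWithStats((g>140).astype(np.uint8))
    for i in range(1,nn):
        P=plane(n,[(ce[i]+.5)/f-.5+[x0,y0]],.054)[0,:2]-O; l=[P@EX,P@EY-.098]
        if abs(l[0])<.05 and abs(l[1])<.05: print(n,st[i,4],np.round(l,4))
blobs("scene",s,295,355,185,235); blobs("top",t,300,350,180,225)
E
```

```text
scene 37990 [0.0407 0.004 ]
scene 1253 [ 0.0318 -0.0249]
scene 1323 [-0.0336  0.0221]
scene 1459 [-0.0331 -0.0264]
top 78462 [0.0135 0.0038]
top 1722 [-0.0325 -0.0244]
top 1798 [-0.0326  0.0241]
```

```bash
python3 -c "
from h import *
rows(.567,.031,.062,101.7)"; python3 -m crank '[{"tx":-0.009,"ty":-0.019,"tz":0,"roll":0,"hand":0.3},{"tx":-0.009,"ty":-0.019,"tz":0,"roll":0,"hand":0.3},{"tx":-0.009,"ty":-0.019,"tz":0,"roll":0,"hand":0.3}]';python3 -c "
from h import *
rows(.567,.031,.062,101.7)"
```

```text
tx -0.004 ty -0.018 tz 0.081 roll -0.0001 | ang 101.69 pos [0.5655 0.0343 0.0783] tilt 0.00 F [-0.1 -0.   1. ] open 0.0382 ff 51.3 t 5.05
time_s: 5.42
ee_pos: [0.568, 0.0306, 0.0783]
tcp_rot: [0.0, -0.101, 0.995, -0.0]
ft_force: [-1.0, -0.6, -0.1]
opening: 0.0379
finger_force: 51.3
tx 0.005 ty 0.003 tz 0.082 roll -0.0003 | ang 101.65 pos [0.568  0.0306 0.0783] tilt 0.02 F [-1.  -0.6 -0.1] open 0.0379 ff 51.3 t 5.42
```

```bash
python3 -m crank '[{"tx":0.005,"ty":0.002,"tz":0.03,"roll":0,"hand":0.3},{"tx":0.005,"ty":0.002,"tz":0.055,"roll":0,"hand":0.3},{"tx":0.005,"ty":0.002,"tz":0.074,"roll":0,"hand":0.3},{"tx":0.005,"ty":0.002,"tz":0.074,"roll":0,"hand":0.3}]'; python3 -m crank '[{"tx":0,"ty":0,"tz":0.005,"roll":0,"hand":0.3},{"tx":0,"ty":0,"tz":0.01,"roll":0,"hand":0.3},{"tx":0,"ty":0,"tz":0.01,"roll":0,"hand":0.3}]'
```

```text
time_s: 5.92
ee_pos: [0.5667, 0.0308, 0.0628]
tcp_rot: [-0.0, -0.102, 0.995, 0.0]
ft_force: [-1.1, 0.7, -1.0]
opening: 0.0383
finger_force: 51.3
time_s: 6.3
ee_pos: [0.5669, 0.0307, 0.0613]
tcp_rot: [-0.0, -0.101, 0.995, 0.0]
ft_force: [-0.4, 0.2, -0.7]
opening: 0.0385
finger_force: 51.3
```

No contact with the guides so far, so the plate is already inside the pocket (guide tops at 54 mm, underside near 48.5 mm). I'll creep down to contact and then release.

```bash
python3 -m crank '[{"tx":0,"ty":0,"tz":0.005,"roll":0,"hand":0.3},{"tx":0,"ty":0,"tz":0.005,"roll":0,"hand":0.3}]'; python3 -m crank '[{"tx":0,"ty":0,"tz":0.005,"roll":0,"hand":0.3},{"tx":0,"ty":0,"tz":0.005,"roll":0,"hand":0.3}]'
```

```text
time_s: 6.55
ee_pos: [0.567, 0.0307, 0.061]
tcp_rot: [0.0, -0.102, 0.995, -0.0]
ft_force: [-3.4, 0.1, 8.1]
opening: 0.038
finger_force: 52.3
time_s: 6.8
ee_pos: [0.567, 0.0308, 0.0609]
tcp_rot: [0.0, -0.102, 0.995, -0.0]
ft_force: [-7.4, -0.3, 20.8]
opening: 0.0381
finger_force: 53.5
```

```bash
python3 -m crank '[{"tx":0,"ty":0,"tz":-0.01,"roll":0,"hand":0.6},{"tx":0,"ty":0,"tz":-0.01,"roll":0,"hand":0.6},{"tx":0,"ty":0,"tz":-0.15,"roll":0,"hand":0.6},{"tx":0,"ty":0,"tz":-0.35,"roll":0,"hand":0.5},{"tx":0,"ty":0,"tz":-0.5,"roll":0,"hand":0}]' 60; python3 -m crank '[{"tx":-0.3,"ty":0.6,"tz":-0.3,"roll":0,"hand":0},{"tx":-0.3,"ty":0.9,"tz":-0.3,"roll":0,"hand":0},{"tx":-0.3,"ty":0.9,"tz":-0.3,"roll":0,"hand":0},{"tx":-0.3,"ty":0.9,"tz":-0.3,"roll":0,"hand":0},{"tx":-0.3,"ty":0.9,"tz":-0.3,"roll":0,"hand":0}]'; python3 - <<'E'
from h import *
rows(.567,.031,.1,101.7)
s,ds=snapshot("scene"); t,d=snapshot("top")
a=cv2.resize(s[180:235,290:370],(480,330),interpolation=cv2.INTER_CUBIC); b=cv2.resize(t[175:235,295:355],(320,320),interpolation=cv2.INTER_CUBIC)
c=np.zeros((330,800,3),np.uint8); c[:,:480]=a; c[:320,480:]=b
cv2.imwrite("pics/g4.png",c); np.save("d4.npy",d)
for X in(-.025,0,.025): print([round(float(depthpt("top",proj("top",[np.r_[O+X*EX+(.098+Y)*EY,.058]]).round(),d)[0,2]),4) for Y in(-.015,0,.015)])
E
```

```text
time_s: 7.42
ee_pos: [0.5671, 0.0308, 0.1606]
tcp_rot: [0.0, -0.102, 0.995, -0.0]
ft_force: [0.4, 0.2, -0.5]
opening: 0.0258
finger_force: 0.0
time_s: 8.05
ee_pos: [0.5891, 0.2194, 0.2189]
tcp_rot: [-0.0, -0.102, 0.995, -0.0]
ft_force: [0.3, 0.2, -0.4]
opening: 0.0004
finger_force: 0.0
tx 0.299 ty -0.900 tz 0.595 roll 0.0001 | ang 101.72 pos [0.5891 0.2194 0.2189] tilt 0.03 F [ 0.3  0.2 -0.4] open 0.0004 ff 0.0 t 8.05
[0.057, 0.0595, 0.0577]
[0.0556, 0.0651, 0.0638]
[0.0537, 0.0606, 0.0562]
```

View pics/g4.png

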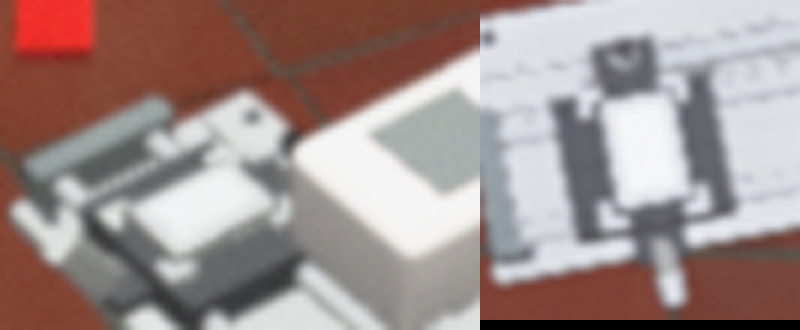

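The plate sits squarely inside the four guides: crop (200,210) in the scene half, (645,148) in the top half. Now the press with shut fingers at its middle.

```bash
python3 -m crank '[{"tx":0.3,"ty":-0.3,"tz":0,"roll":0,"hand":0},{"tx":0.3,"ty":-0.6,"tz":0.1,"roll":0,"hand":0},{"tx":0.3,"ty":-0.9,"tz":0.4,"roll":0,"hand":0},{"tx":0.3,"ty":-0.9,"tz":0.67,"roll":0,"hand":0},{"tx":0.3,"ty":-0.9,"tz":0.71,"roll":0,"hand":0}]'; python3 -m crank '[{"tx":0,"ty":0,"tz":0.01,"roll":0,"hand":0},{"tx":0,"ty":0,"tz":0.015,"roll":0,"hand":0},{"tx":0,"ty":0,"tz":0.02,"roll":0,"hand":0}]'; python3 -c "
from h import *
rows(.567,.031,.069,101.7)"
```

```text
time_s: 8.78
ee_pos: [0.5651, 0.0277, 0.0743]
tcp_rot: [-0.002, -0.1, 0.995, 0.0]
ft_force: [0.6, 0.6, 0.1]
opening: -0.0001
finger_force: 0.0
time_s: 9.15
ee_pos: [0.5675, 0.031, 0.0747]
tcp_rot: [0.001, -0.102, 0.995, -0.0]
ft_force: [-0.9, 0.4, 0.1]
opening: 0.0002
finger_force: 0.0
tx 0.003 ty 0.001 tz 0.028 roll -0.0002 | ang 101.67 pos [0.5675 0.031  0.0747] tilt 0.13 F [-0.9  0.4  0.1] open 0.0002 ff 0.0 t 9.15
```

```bash
python3 -m crank '[{"tx":0.003,"ty":0,"tz":0.01,"roll":0,"hand":0},{"tx":0.003,"ty":0,"tz":0.02,"roll":0,"hand":0},{"tx":0.003,"ty":0,"tz":0.025,"roll":0,"hand":0},{"tx":0.003,"ty":0,"tz":0.025,"roll":0,"hand":0}]'; python3 -m crank '[{"tx":0,"ty":0,"tz":0.004,"roll":0,"hand":0},{"tx":0,"ty":0,"tz":0.008,"roll":0,"hand":0},{"tx":0,"ty":0,"tz":0.008,"roll":0,"hand":0}]'
```

```text
time_s: 9.65
ee_pos: [0.5664, 0.0308, 0.069]
tcp_rot: [0.0, -0.102, 0.995, 0.0]
ft_force: [-3.3, 0.3, 9.3]
opening: 0.0001
finger_force: 4.8
time_s: 10.02
ee_pos: [0.5664, 0.0308, 0.0689]
tcp_rot: [0.0, -0.102, 0.995, -0.0]
ft_force: [-11.5, 0.5, 28.3]
opening: -0.0001
finger_force: 14.2
```

```bash
python3 -m crank '[{"tx":0,"ty":0,"tz":0.003,"roll":0,"hand":0},{"tx":0,"ty":0,"tz":0.003,"roll":0,"hand":0},{"tx":0,"ty":0,"tz":0.003,"roll":0,"hand":0}]'; python3 -m crank '[{"tx":0,"ty":0,"tz":-0.02,"roll":0,"hand":0},{"tx":0,"ty":0,"tz":-0.15,"roll":0,"hand":0},{"tx":0,"ty":0,"tz":-0.4,"roll":0,"hand":0.5},{"tx":0,"ty":0,"tz":-0.5,"roll":0,"hand":1},{"tx":0,"ty":0,"tz":-0.5,"roll":0,"hand":1}]'; python3 - <<'E'
from h import *
# hand with tool y along stage x; hand centre at stage x -.120, y = handle(.098)+6+11+12
p=O-.122*EX+(.098+.035)*EY; rows(*p,.13,11.7); print(p)
E
```

```text
time_s: 10.4
ee_pos: [0.5665, 0.0307, 0.0688]
tcp_rot: [0.0, -0.102, 0.995, -0.0]
ft_force: [-12.8, 0.2, 35.2]
opening: 0.0
finger_force: 17.6
time_s: 11.02
ee_pos: [0.567, 0.0307, 0.1673]
tcp_rot: [0.001, -0.102, 0.995, -0.0]
ft_force: [-0.3, -0.5, -0.7]
opening: 0.0547
finger_force: 0.0
tx 0.607 ty 0.180 tz 0.185 roll 0.4998 | ang 101.66 pos [0.567  0.0307 0.1673] tilt 0.16 F [-0.3 -0.5 -0.7] open 0.0547 ff 0.0 t 11.03
[0.44086411 0.04139658]
```

```bash
python3 -m crank '[{"tx":0.25,"ty":0.05,"tz":0,"roll":0.05,"hand":1},{"tx":0.5,"ty":0.12,"tz":0.0,"roll":0.1,"hand":1},{"tx":0.607,"ty":0.18,"tz":0,"roll":0.16,"hand":1},{"tx":0.607,"ty":0.18,"tz":0,"roll":0.22,"hand":1},{"tx":0.607,"ty":0.18,"tz":0,"roll":0.28,"hand":1}]'; python3 -m crank '[{"tx":0,"ty":0,"tz":0,"roll":0.059,"hand":1},{"tx":0,"ty":0,"tz":0,"roll":0.118,"hand":1},{"tx":0,"ty":0,"tz":0,"roll":0.177,"hand":1},{"tx":0,"ty":0,"tz":0,"roll":0.22,"hand":1},{"tx":0,"ty":0,"tz":0,"roll":0.22,"hand":1}]' ; python3 - <<'E'
from h import *
p=O-.122*EX+(.098+.035)*EY; rows(*p,.048,11.7); print(p)
s,_=snapshot("top"); cv2.imwrite("pics/t5.png",s)
E
```

```text
time_s: 11.65
ee_pos: [0.4394, 0.0415, 0.1651]
tcp_rot: [-0.001, 0.333, 0.943, -0.0]
ft_force: [0.6, 0.1, -0.3]
opening: 0.0849
finger_force: 0.0
time_s: 12.28
ee_pos: [0.4396, 0.0414, 0.1651]
tcp_rot: [-0.001, 0.63, 0.776, -0.001]
ft_force: [0.1, -0.1, -0.2]
opening: 0.0852
finger_force: 0.0
tx -0.002 ty 0.007 tz 0.585 roll 0.0010 | ang 11.88 pos [0.4396 0.0414 0.1651] tilt 0.10 F [ 0.1 -0.1 -0.2] open 0.0852 ff 0.0 t 12.28
[0.44086411 0.04139658]
```

```bash
python3 -m crank '[{"tx":0,"ty":0.007,"tz":0.2,"roll":0,"hand":1},{"tx":0,"ty":0.007,"tz":0.4,"roll":0,"hand":1},{"tx":0,"ty":0.007,"tz":0.55,"roll":0,"hand":1},{"tx":0,"ty":0.007,"tz":0.585,"roll":0,"hand":1},{"tx":0,"ty":0.007,"tz":0.585,"roll":0,"hand":1}]'; python3 -m crank '[{"tx":-0.03,"ty":0,"tz":0,"roll":0,"hand":1},{"tx":-0.05,"ty":0,"tz":0,"roll":0,"hand":1},{"tx":-0.07,"ty":0,"tz":0,"roll":0,"hand":1},{"tx":-0.09,"ty":0,"tz":0,"roll":0,"hand":1}]' ; python3 - <<'E'
from h import *
s=r.sense(); print((s['ee_pos'][:2]-O)@EX,(s['ee_pos'][:2]-O)@EY)
E
```

```text
time_s: 12.95
ee_pos: [0.4415, 0.0417, 0.0492]
tcp_rot: [-0.0, 0.63, 0.777, -0.0]
ft_force: [0.6, -0.8, -0.4]
opening: 0.0854
finger_force: 0.0
time_s: 13.45
ee_pos: [0.4453, 0.0237, 0.0493]
tcp_rot: [0.0, 0.631, 0.776, 0.0]
ft_force: [-0.4, 0.3, -0.4]
opening: 0.0853
finger_force: 0.0
-0.12120654893828167 0.11477535050122184
```

```bash
cat >> h.py <<'E'
def st():
    s=r.sense(); p=s['ee_pos'][:2]-O; f=s['ft_force']
    print("t %.2f stage x %.4f y %.4f z %.4f  F along x %.1f y %.1f z %.1f"%(s['time_s'],p@EX,p@EY,s['ee_pos'][2],f[:2]@EX,f[:2]@EY,f[2]))
E
python3 -m crank '[{"tx":-0.02,"ty":0,"tz":0,"roll":0,"hand":1},{"tx":-0.04,"ty":0,"tz":0,"roll":0,"hand":1},{"tx":-0.06,"ty":0,"tz":0,"roll":0,"hand":1}]' >/dev/null; python3 -c "
from h import *
st()"; python3 -m crank '[{"tx":-0.02,"ty":0,"tz":0,"roll":0,"hand":1},{"tx":-0.04,"ty":0,"tz":0,"roll":0,"hand":1},{"tx":-0.06,"ty":0,"tz":0,"roll":0,"hand":1},{"tx":-0.08,"ty":0,"tz":0,"roll":0,"hand":1},{"tx":-0.1,"ty":0,"tz":0,"roll":0,"hand":1}]' >/dev/null; python3 - <<'E'
from h import *
st(); t,_=snapshot("top"); cv2.imwrite("pics/t6.png",t)
for n in("top0","t6"):
    g=cv2.imread(f"pics/{n}.png")
    hsv=cv2.cvtColor(g,cv2.COLOR_BGR2HSV)
    w=((hsv[...,2]<115)&(hsv[...,1]<90)).astype(np.uint8); w[:180]=0;w[228:]=0;w[:,:300]=0;w[:,372:]=0
    k=max(cv2.findContours(w,0,1)[0],key=cv2.contourArea); P=plane("top",k[:,0].astype(float),.048)[:,:2]-O
    y=(P@EY)[np.abs(P@EX-.01)<.02]; print(n,y.min(),y.max())
E
```

```text
t 13.82 stage x -0.1212 y 0.1030 z 0.0492  F along x 0.2 y 4.2 z 3.5
t 14.45 stage x -0.1211 y 0.0828 z 0.0491  F along x 1.6 y 5.3 z 3.4
top0 0.05791673412476209 0.13977502719484874
t6 0.026111278733797247 0.1091214285487099
```

```bash
python3 -m crank '[{"tx":-0.03,"ty":-0.01,"tz":0,"roll":0,"hand":1},{"tx":-0.06,"ty":-0.02,"tz":0,"roll":0,"hand":1},{"tx":-0.09,"ty":-0.02,"tz":0,"roll":0,"hand":1},{"tx":-0.12,"ty":-0.02,"tz":0,"roll":0,"hand":1},{"tx":-0.15,"ty":-0.02,"tz":0,"roll":0,"hand":1}]' >/dev/null; python3 -c "
from h import *
st()"; python3 -m crank '[{"tx":-0.03,"ty":0,"tz":0,"roll":0,"hand":1},{"tx":-0.06,"ty":0,"tz":0,"roll":0,"hand":1},{"tx":-0.09,"ty":0,"tz":0,"roll":0,"hand":1},{"tx":-0.12,"ty":0,"tz":0,"roll":0,"hand":1},{"tx":-0.15,"ty":0,"tz":0,"roll":0,"hand":1}]' >/dev/null; python3 -c "
from h import *
st()"; python3 -m crank '[{"tx":-0.03,"ty":0,"tz":0,"roll":0,"hand":1},{"tx":-0.06,"ty":0,"tz":0,"roll":0,"hand":1},{"tx":-0.09,"ty":0,"tz":0,"roll":0,"hand":1},{"tx":-0.12,"ty":0,"tz":0,"roll":0,"hand":1},{"tx":-0.15,"ty":0,"tz":0,"roll":0,"hand":1}]' >/dev/null; python3 -c "
from h import *
st()"
```

```text
t 15.12 stage x -0.1252 y 0.0529 z 0.0490  F along x 2.2 y 5.0 z 3.5
t 15.75 stage x -0.1251 y 0.0229 z 0.0491  F along x 2.1 y 5.0 z 3.1
t 16.38 stage x -0.1251 y -0.0070 z 0.0491  F along x 3.4 y 6.2 z 2.8
```

```bash
cat > chk.py <<'E'
from h import *; import sys
st(); f=r.sense()['ft_force'][:2]@EY; sys.exit(not 2.5<f<8.5)
E
python3 -m crank '[{"tx":-0.02,"ty":0,"tz":0,"roll":0,"hand":1},{"tx":-0.035,"ty":0,"tz":0,"roll":0,"hand":1},{"tx":-0.045,"ty":0,"tz":0,"roll":0,"hand":1}]' >/dev/null; python3 chk.py &&
python3 -m crank '[{"tx":-0.005,"ty":0,"tz":0,"roll":0,"hand":1},{"tx":-0.01,"ty":0,"tz":0,"roll":0,"hand":1}]' >/dev/null && python3 chk.py &&
python3 -m crank '[{"tx":-0.005,"ty":0,"tz":0,"roll":0,"hand":1},{"tx":-0.01,"ty":0,"tz":0,"roll":0,"hand":1}]' >/dev/null && python3 chk.py &&
python3 -m crank '[{"tx":-0.005,"ty":0,"tz":0,"roll":0,"hand":1},{"tx":-0.01,"ty":0,"tz":0,"roll":0,"hand":1}]' >/dev/null && python3 chk.py &&
python3 -m crank '[{"tx":-0.005,"ty":0,"tz":0,"roll":0,"hand":1},{"tx":-0.01,"ty":0,"tz":0,"roll":0,"hand":1}]' >/dev/null && python3 chk.py &&
python3 -m crank '[{"tx":-0.005,"ty":0,"tz":0,"roll":0,"hand":1},{"tx":-0.01,"ty":0,"tz":0,"roll":0,"hand":1}]' >/dev/null && python3 chk.py &&
python3 -m crank '[{"tx":-0.005,"ty":0,"tz":0,"roll":0,"hand":1},{"tx":-0.01,"ty":0,"tz":0,"roll":0,"hand":1}]' >/dev/null && python3 chk.py
```

```text
t 16.75 stage x -0.1251 y -0.0160 z 0.0490  F along x 2.4 y 4.2 z 2.7
t 17.00 stage x -0.1252 y -0.0178 z 0.0490  F along x 1.3 y 4.0 z 2.1
t 17.25 stage x -0.1251 y -0.0198 z 0.0490  F along x 1.4 y 3.6 z 0.2
t 17.50 stage x -0.1251 y -0.0219 z 0.0490  F along x 1.5 y 3.2 z 1.1
t 17.75 stage x -0.1251 y -0.0239 z 0.0490  F along x 1.3 y 3.4 z 0.0
t 18.00 stage x -0.1251 y -0.0259 z 0.0490  F along x -0.0 y 3.4 z -0.3
t 18.25 stage x -0.1251 y -0.0279 z 0.0490  F along x -0.4 y 4.2 z 0.1
```

```bash
sed -i 's/2.5<f<8.5/1.5<f<8/' chk.py
python3 -m crank '[{"tx":-0.005,"ty":0,"tz":0,"roll":0,"hand":1},{"tx":-0.01,"ty":0,"tz":0,"roll":0,"hand":1}]' >/dev/null && python3 chk.py &&
python3 -m crank '[{"tx":-0.005,"ty":0,"tz":0,"roll":0,"hand":1},{"tx":-0.01,"ty":0,"tz":0,"roll":0,"hand":1}]' >/dev/null && python3 chk.py &&
python3 -m crank '[{"tx":-0.005,"ty":0,"tz":0,"roll":0,"hand":1},{"tx":-0.01,"ty":0,"tz":0,"roll":0,"hand":1}]' >/dev/null && python3 chk.py &&
python3 -m crank '[{"tx":-0.005,"ty":0,"tz":0,"roll":0,"hand":1},{"tx":-0.01,"ty":0,"tz":0,"roll":0,"hand":1}]' >/dev/null && python3 chk.py &&
python3 -m crank '[{"tx":-0.005,"ty":0,"tz":0,"roll":0,"hand":1},{"tx":-0.01,"ty":0,"tz":0,"roll":0,"hand":1}]' >/dev/null && python3 chk.py &&
python3 -m crank '[{"tx":-0.005,"ty":0,"tz":0,"roll":0,"hand":1},{"tx":-0.01,"ty":0,"tz":0,"roll":0,"hand":1}]' >/dev/null && python3 chk.py &&
python3 -m crank '[{"tx":-0.005,"ty":0,"tz":0,"roll":0,"hand":1},{"tx":-0.01,"ty":0,"tz":0,"roll":0,"hand":1}]' >/dev/null && python3 chk.py &&
python3 -m crank '[{"tx":-0.005,"ty":0,"tz":0,"roll":0,"hand":1},{"tx":-0.01,"ty":0,"tz":0,"roll":0,"hand":1}]' >/dev/null && python3 chk.py &&
python3 -m crank '[{"tx":-0.005,"ty":0,"tz":0,"roll":0,"hand":1},{"tx":-0.01,"ty":0,"tz":0,"roll":0,"hand":1}]' >/dev/null && python3 chk.py &&
python3 -m crank '[{"tx":-0.005,"ty":0,"tz":0,"roll":0,"hand":1},{"tx":-0.01,"ty":0,"tz":0,"roll":0,"hand":1}]' >/dev/null && python3 chk.py
```

```text
t 18.50 stage x -0.1251 y -0.0299 z 0.0491  F along x -0.9 y 3.2 z -1.3
t 18.75 stage x -0.1251 y -0.0319 z 0.0491  F along x -1.1 y 3.3 z -0.4
t 19.00 stage x -0.1251 y -0.0339 z 0.0491  F along x -1.6 y 3.2 z -0.1
t 19.25 stage x -0.1250 y -0.0359 z 0.0491  F along x -1.9 y 3.7 z -1.5
t 19.50 stage x -0.1250 y -0.0379 z 0.0491  F along x -1.8 y 4.6 z -0.6
t 19.75 stage x -0.1250 y -0.0399 z 0.0491  F along x -1.5 y 3.7 z -1.5
t 20.00 stage x -0.1250 y -0.0419 z 0.0491  F along x -1.2 y 3.9 z -1.4
t 20.25 stage x -0.1250 y -0.0439 z 0.0491  F along x -2.6 y 3.3 z -1.3
t 20.50 stage x -0.1250 y -0.0459 z 0.0491  F along x -2.1 y 4.4 z -1.5
t 20.75 stage x -0.1250 y -0.0479 z 0.0491  F along x -2.5 y 3.7 z -1.5
```

```bash

python3 -m crank '[{"tx":-0.005,"ty":0,"tz":0,"roll":0,"hand":1},{"tx":-0.01,"ty":0,"tz":0,"roll":0,"hand":1}]' >/dev/null && python3 chk.py &&
python3 -m crank '[{"tx":-0.005,"ty":0,"tz":0,"roll":0,"hand":1},{"tx":-0.01,"ty":0,"tz":0,"roll":0,"hand":1}]' >/dev/null && python3 chk.py &&
python3 -m crank '[{"tx":-0.005,"ty":0,"tz":0,"roll":0,"hand":1},{"tx":-0.01,"ty":0,"tz":0,"roll":0,"hand":1}]' >/dev/null && python3 chk.py &&
python3 -m crank '[{"tx":-0.005,"ty":0,"tz":0,"roll":0,"hand":1},{"tx":-0.01,"ty":0,"tz":0,"roll":0,"hand":1}]' >/dev/null && python3 chk.py &&
python3 -m crank '[{"tx":-0.005,"ty":0,"tz":0,"roll":0,"hand":1},{"tx":-0.01,"ty":0,"tz":0,"roll":0,"hand":1}]' >/dev/null && python3 chk.py &&
python3 -m crank '[{"tx":-0.005,"ty":0,"tz":0,"roll":0,"hand":1},{"tx":-0.01,"ty":0,"tz":0,"roll":0,"hand":1}]' >/dev/null && python3 chk.py &&
python3 -m crank '[{"tx":-0.005,"ty":0,"tz":0,"roll":0,"hand":1},{"tx":-0.01,"ty":0,"tz":0,"roll":0,"hand":1}]' >/dev/null && python3 chk.py &&
python3 -m crank '[{"tx":-0.005,"ty":0,"tz":0,"roll":0,"hand":1},{"tx":-0.01,"ty":0,"tz":0,"roll":0,"hand":1}]' >/dev/null && python3 chk.py &&
python3 -m crank '[{"tx":-0.005,"ty":0,"tz":0,"roll":0,"hand":1},{"tx":-0.01,"ty":0,"tz":0,"roll":0,"hand":1}]' >/dev/null && python3 chk.py &&
python3 -m crank '[{"tx":-0.005,"ty":0,"tz":0,"roll":0,"hand":1},{"tx":-0.01,"ty":0,"tz":0,"roll":0,"hand":1}]' >/dev/null && python3 chk.py
```

```text
t 21.00 stage x -0.1250 y -0.0499 z 0.0491  F along x -1.3 y 3.7 z -1.9
t 21.25 stage x -0.1250 y -0.0519 z 0.0491  F along x -3.5 y 3.3 z -1.0
t 21.50 stage x -0.1249 y -0.0539 z 0.0491  F along x -2.4 y 4.5 z -2.0
t 21.75 stage x -0.1249 y -0.0560 z 0.0491  F along x -1.7 y 2.8 z -2.2
t 22.00 stage x -0.1249 y -0.0579 z 0.0491  F along x -2.8 y 3.8 z -1.9
t 22.25 stage x -0.1249 y -0.0599 z 0.0491  F along x -1.8 y 3.3 z -1.7
t 22.50 stage x -0.1249 y -0.0619 z 0.0491  F along x -1.9 y 4.1 z -2.5
t 22.75 stage x -0.1249 y -0.0639 z 0.0491  F along x -1.4 y 4.0 z -2.2
t 23.00 stage x -0.1249 y -0.0659 z 0.0491  F along x -2.2 y 3.7 z -1.5
t 23.25 stage x -0.1249 y -0.0679 z 0.0491  F along x -1.8 y 3.2 z -1.9
```

```bash

python3 -m crank '[{"tx":-0.005,"ty":0,"tz":0,"roll":0,"hand":1},{"tx":-0.01,"ty":0,"tz":0,"roll":0,"hand":1}]' >/dev/null && python3 chk.py &&
python3 -m crank '[{"tx":-0.005,"ty":0,"tz":0,"roll":0,"hand":1},{"tx":-0.01,"ty":0,"tz":0,"roll":0,"hand":1}]' >/dev/null && python3 chk.py &&
python3 -m crank '[{"tx":-0.005,"ty":0,"tz":0,"roll":0,"hand":1},{"tx":-0.01,"ty":0,"tz":0,"roll":0,"hand":1}]' >/dev/null && python3 chk.py &&
python3 -m crank '[{"tx":-0.005,"ty":0,"tz":0,"roll":0,"hand":1},{"tx":-0.01,"ty":0,"tz":0,"roll":0,"hand":1}]' >/dev/null && python3 chk.py &&
python3 -m crank '[{"tx":-0.005,"ty":0,"tz":0,"roll":0,"hand":1},{"tx":-0.01,"ty":0,"tz":0,"roll":0,"hand":1}]' >/dev/null && python3 chk.py &&
python3 -m crank '[{"tx":-0.005,"ty":0,"tz":0,"roll":0,"hand":1},{"tx":-0.01,"ty":0,"tz":0,"roll":0,"hand":1}]' >/dev/null && python3 chk.py &&
python3 -m crank '[{"tx":-0.005,"ty":0,"tz":0,"roll":0,"hand":1},{"tx":-0.01,"ty":0,"tz":0,"roll":0,"hand":1}]' >/dev/null && python3 chk.py &&
python3 -m crank '[{"tx":-0.005,"ty":0,"tz":0,"roll":0,"hand":1},{"tx":-0.01,"ty":0,"tz":0,"roll":0,"hand":1}]' >/dev/null && python3 chk.py
```

```text
t 23.50 stage x -0.1245 y -0.0702 z 0.0493  F along x -0.1 y 1.9 z -0.6
t 23.75 stage x -0.1243 y -0.0724 z 0.0494  F along x 0.1 y -0.1 z 0.4
```

The push force dropped to zero as the carriage jumped ahead of the finger, which looks like the plunger clicking in. I'll confirm it with a gentle push, stopping below 12 N.

```bash
sed -i 's/1.5<f<8/-2<f<6.5/' chk.py
python3 -m crank '[{"tx":-0.003,"ty":0,"tz":0,"roll":0,"hand":1},{"tx":-0.003,"ty":0,"tz":0,"roll":0,"hand":1}]' >/dev/null && python3 chk.py &&
python3 -m crank '[{"tx":-0.003,"ty":0,"tz":0,"roll":0,"hand":1},{"tx":-0.003,"ty":0,"tz":0,"roll":0,"hand":1}]' >/dev/null && python3 chk.py &&
python3 -m crank '[{"tx":-0.003,"ty":0,"tz":0,"roll":0,"hand":1},{"tx":-0.003,"ty":0,"tz":0,"roll":0,"hand":1}]' >/dev/null && python3 chk.py &&
python3 -m crank '[{"tx":-0.003,"ty":0,"tz":0,"roll":0,"hand":1},{"tx":-0.003,"ty":0,"tz":0,"roll":0,"hand":1}]' >/dev/null && python3 chk.py &&
python3 -m crank '[{"tx":-0.003,"ty":0,"tz":0,"roll":0,"hand":1},{"tx":-0.003,"ty":0,"tz":0,"roll":0,"hand":1}]' >/dev/null && python3 chk.py
```

```text
t 24.00 stage x -0.1247 y -0.0727 z 0.0492  F along x 0.7 y -0.1 z 0.1
t 24.25 stage x -0.1248 y -0.0731 z 0.0491  F along x 0.1 y -0.3 z -0.1
t 24.50 stage x -0.1249 y -0.0737 z 0.0491  F along x 0.3 y 0.0 z 0.6
t 24.75 stage x -0.1249 y -0.0743 z 0.0491  F along x -0.4 y 0.2 z -0.4
t 25.00 stage x -0.1248 y -0.0749 z 0.0491  F along x -0.4 y -0.2 z -0.3
```

```bash

python3 -m crank '[{"tx":-0.003,"ty":0,"tz":0,"roll":0,"hand":1},{"tx":-0.003,"ty":0,"tz":0,"roll":0,"hand":1}]' >/dev/null && python3 chk.py &&
python3 -m crank '[{"tx":-0.003,"ty":0,"tz":0,"roll":0,"hand":1},{"tx":-0.003,"ty":0,"tz":0,"roll":0,"hand":1}]' >/dev/null && python3 chk.py &&
python3 -m crank '[{"tx":-0.003,"ty":0,"tz":0,"roll":0,"hand":1},{"tx":-0.003,"ty":0,"tz":0,"roll":0,"hand":1}]' >/dev/null && python3 chk.py &&
python3 -m crank '[{"tx":-0.003,"ty":0,"tz":0,"roll":0,"hand":1},{"tx":-0.003,"ty":0,"tz":0,"roll":0,"hand":1}]' >/dev/null && python3 chk.py &&
python3 -m crank '[{"tx":-0.003,"ty":0,"tz":0,"roll":0,"hand":1},{"tx":-0.003,"ty":0,"tz":0,"roll":0,"hand":1}]' >/dev/null && python3 chk.py
```

```text
t 25.25 stage x -0.1249 y -0.0755 z 0.0491  F along x 0.0 y -0.2 z 0.5
t 25.50 stage x -0.1249 y -0.0758 z 0.0491  F along x -0.1 y 2.5 z 0.7
t 25.75 stage x -0.1249 y -0.0761 z 0.0491  F along x 0.4 y 6.6 z 2.1
```

```bash
python3 -m crank '[{"tx":-0.002,"ty":0,"tz":0,"roll":0,"hand":1},{"tx":-0.002,"ty":0,"tz":0,"roll":0,"hand":1}]' >/dev/null; python3 chk.py; python3 -m crank '[{"tx":0.02,"ty":0,"tz":0,"roll":0,"hand":1},{"tx":0.06,"ty":0,"tz":0,"roll":0,"hand":1},{"tx":0.1,"ty":-0.1,"tz":-0.1,"roll":0,"hand":1},{"tx":0.12,"ty":-0.2,"tz":-0.35,"roll":0,"hand":1},{"tx":0.12,"ty":-0.3,"tz":-0.6,"roll":0,"hand":1}]'; python3 -m crank '[{"tx":0.2,"ty":0,"tz":-0.2,"roll":0,"hand":1},{"tx":0.45,"ty":-0.1,"tz":-0.4,"roll":0,"hand":1},{"tx":0.7,"ty":-0.1,"tz":-0.4,"roll":0,"hand":1},{"tx":0.9,"ty":-0.1,"tz":-0.4,"roll":0,"hand":1}]' >/dev/null;  python3 - <<'E'
from h import *
s,_=snapshot("scene"); t,_=snapshot("top"); st()
a=cv2.resize(s[175:275,290:400],(440,400),interpolation=cv2.INTER_CUBIC); b=cv2.resize(t[140:230,335:425],(360,360),interpolation=cv2.INTER_CUBIC)
c=np.zeros((400,800,3),np.uint8); c[:,:440]=a; c[:360,440:]=b; cv2.imwrite("pics/fin.png",c)
E
```

```text
t 26.00 stage x -0.1250 y -0.0762 z 0.0491  F along x 1.0 y 8.4 z 3.2
time_s: 26.62
ee_pos: [0.416, -0.1532, 0.1702]
tcp_rot: [-0.0, 0.63, 0.776, -0.0]
ft_force: [-0.1, -0.6, -0.1]
opening: 0.0857
finger_force: 0.0
t 27.23 stage x -0.2059 y 0.1294 z 0.2492  F along x -0.1 y 0.7 z -0.2
```

View pics/fin.png

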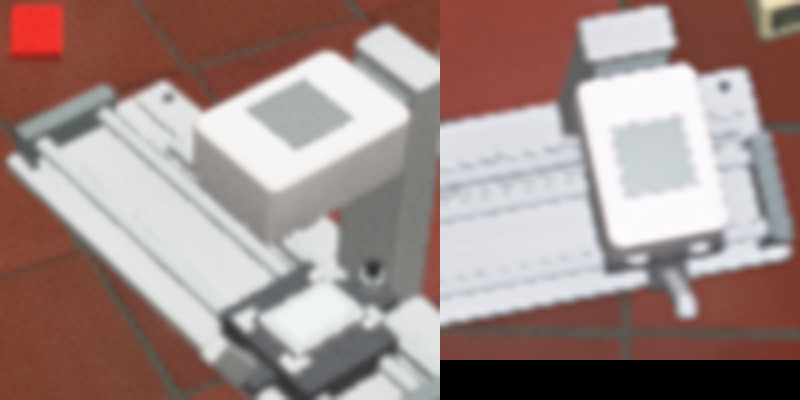

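The final picture shows the plate seated between the guides at crop (310,315), with the carriage under the head. The notch held an 8.4 N push without the carriage moving, and sliding took about 3.5 N. The arm is clear, so I'm handing in.

```bash
python3 -c "
from bench import r
print(r.sign_off())"
```

```text
the job is handed in; nothing more can be done
None
```

The job is handed in at about 27 s: the plate is in the corner guides and was pressed at 35 N, the carriage appears clicked into the notch (judged by push force, since the plunger's drop was not measured), and the dropper, beaker and white bottle were left alone.

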